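Take the sprayed ball off the spray wheel in its twist-lock carrier

ROBOT

A 6-joint arm with a two-finger parallel gripper is mounted at the origin on a cart in front of the work surface, level with it; the furniture and walls round the work are solid. World frame = base frame: x ahead of the robot, y to its left, z up, the work surface at z = 0. Lengths are in m, angles in rad, forces in N, time in s.
With the tool pointing down it reaches from about 0.25 to 0.8 m from the base axis. Payload 8.5 kg.
Tool frame: the origin (TCP) lies at the very end of the fingers, on their centre line; the grasp point (between the pads) lies 19 mm behind it; z points along the fingers, y is the line along which they close (so a half turn about z gives the same grasp; the last joint's range is limited). The gripper opens to 85 mm and grips with 20 to 120 N. Pads are 22 mm wide; open, the fingers measure 114 mm over their backs; the gripper's body (76 mm by 85 mm) begins 54 mm behind the grasp point. The pads swing forward as they close: fully open they stand 13 mm farther back than shut.
Start: joints at [-1.301, 0.238, -0.013, 1.319, 0, 1.571], TCP at [0.14, -0.506, 0.231] pointing down, gripper open.
Joint ranges: [-2.66, 2.66], [-1.03, 1.9], [-1.14, 1.46], [-1.82, 2.27], [-1.45, 1.34], [-3.14, 3.14]. Speed limits (rad/s): [2.22, 2.22, 2.79, 3.14, 3.14, 3.14].

INTERFACE

Orientations are given as a rotation vector (axis times angle).
In Python, from station import ctrl gives the robot as it stands. The module is installed in compiled form; this text tells all that it offers.
- The arm moves only by the shell command python3 -m creep 'ROWS'. ROWS is JSON, a list that holds one entry, the list of rows, each a list of 7 numbers: the turn, a rotation vector about the tool's x, y, z in degrees, then the shift along the tool's x, y, z in m, then the finger opening in m, from 0 to 0.0854. A call has exactly 10 rows; each row is the pose to reach, as a shift and turn from the pose commanded when the call began, along the tool's axes at that moment; what a row does not reach only later rows make up. A row lasts 1/8 s, in which the tool goes at most 62.5 mm and 10.7 degrees, less where a joint would pass 70% of its speed; a pose out of reach is approached as far as the arm can. A call with a gripper value outside its range is refused whole. The fingers move at their own pace and stop on an object; the grip force is fixed at half the most. Time passes only in rows, so rows that repeat a pose let the fingers close, or fill a call up. It gives the time, the measured TCP pose, the force, the opening and the grip force at its end, in the units of the state.
- ctrl.state(): the state, without advancing time (a new reading comes with each control period).
- ctrl.grab_frame(name): name is "side" or "top"; returns a dict with "frame" (480x640x3 uint8, red, green, blue), "z_map" (480x640 float32, m along the optical axis (not along the pixel's ray), 0 where there is no reading), "mtx" (3x3 intrinsics, pixels), "dist_coeffs" ([k1, k2, p1, p2, k3] as OpenCV has them; the pictures are not rectified), "rvec" (rotation vector, rad) and "tvec" (3), from world to camera coordinates, as OpenCV has them. Camera axes: x right, y down, z forward; pixel columns grow to the right and rows downward; lengths in m; the calibration is good to about 2 mm. A picture is of the moment at which its call begins.
- ctrl.job_done(): hands the job in; it is judged then, once.
The state is a dict: "clock": time; "joints": joint angles; "qvel": joint speeds; "joint_torque": joint torques, N m; "tool_pos": TCP position; "tcp_rot": TCP orientation; "contact_force": force on the tool from outside, world axes, zero at the start; "torque": the same for the moment, N m; "gripper_width": finger opening in m; "finger_force": force on a finger pad.
Only numpy, scipy, OpenCV 4.12 (cv2) and the standard library are available. Lean on these libraries where they do the work, as an engineer would, in place of code of your own. Each camera call takes 0.05 s, during which the arm holds its last target. There are 200 camera calls.

TASK

The freshly sprayed porcelain ball has to come off the spray wheel in its dished carrier, without being touched. First turn the wheel by the upright wooden knob near its rim, anticlockwise seen from above, until the spring plunger drops between the two lips on the rim: the wheel is then parked and cannot follow a twist. Then take the carrier by the wooden grip of its stirrup handle, turn it a further quarter turn anticlockwise to free its two lugs from the socket, and lift it straight up until its foot is 6 to 8 cm above the wheel. Keep the dish level and the ball in the middle of it all the while, and leave the wheel parked and the things around where they are. Finish while holding the carrier still above the wheel: do not put it down and do not let go.

Things in the scene. Friction and masses are not known exactly. Their poses are not given: they have to be found in the camera images.
- spray_stand: fixed grey cast stand; origin on the table under the axle, z up. Its -x axis points to the spring plunger: a block 62 mm high at the wheel's edge, reaching (with its pull knob) 184 mm from the axle; its rounded nose, 12 mm across, bears on the rim 52 mm above the table
- spray_wheel: aluminium wheel 250 mm across; origin at the centre of its upper face, on the axle, 58 mm above the table; -x axis points to its knob, z up. No end stops. Starts 0.8 to 1.35 rad clockwise of parked. Parked: x axis as the stand's, plunger between the two rim lips. Light drag; 0.6 Nm (6 N at the knob) takes a lip past the plunger, in or out; once in, it centres itself. Socket in its middle
- wheel_knob (a point): on the axis of the wooden turning knob, 30 mm above the wheel's face: upright, round, 18 mm across, 42 mm high, 108 mm from the axle on the wheel's -x side, fixed to the wheel. The dish's rim is only 43 mm nearer the axle, so put one finger on each side of it along the wheel's edge
- carrier: loose, 0.32 kg: aluminium dish 112 mm across on a 50 mm rubber-soled foot, stirrup handle along its y, 113 mm high; origin under its centre, at first on the wheel, axes as the wheel's; z up. Two lugs on the foot (along x, to 39 mm) sit under the lip of the socket (steel ring 100 mm across, 14 mm high): it turns 0.15 clockwise to 1.75 rad anticlockwise and lifts out from 1.4 on. Play 3 mm
- dish_mid (a point): middle of the dish's hollow, 26 mm above the carrier's underside. The hollow is a shallow cone rising at 10 degrees to the rim at 52 mm radius
- carrier_grip (a point): centre of the handle's wooden grip: a bar 12 mm thick (along the carrier's x), 62 mm long (along its y), 16 mm high, 105 mm above the carrier's underside, straight over the middle of the dish; its centre is 45 mm above the top of the ball
- ball: loose white porcelain ball, 34 mm across, 0.05 kg, at rest in the middle of the dish; origin at its centre (its axes mean nothing). It rolls freely
- cup: unglazed cup 62 mm across and 55 mm high, right of the wheel; origin under its centre. Bystander
- tub: white plastic tub 94 mm across and 52 mm high, left of the wheel; origin under its centre. Bystander
- tile: glaze test tile 63x40x8 mm, flat on the table left of the wheel; origin under its centre. Bystander
- clay_lump: pinch of clay 30x35x13 mm, left of the wheel; origin under its centre. Bystander
There are look-alikes about, which are no part of the job. Several things have the shape of the ball; the one meant has the colours described above.

How it is judged:
By the outcome, as a careful person would: the job done as asked, in the order asked, and still so for the second after the job is handed in, while the arm keeps its last pose, push and grip.
It also fails if it takes over 56 s, if anything falls off the work surface, if the arm or the gripper's body presses on something with over 40 N, if the wrist force passes 120 N, or if a joint passes its speed limit or range.

## Working session

There is one attempt and no reset: what is moved stays moved. The work goes in short steps, Python scripts to look and compute and a shell command to move; the robot and the scene stay as the last step left them, time stands still between calls to the robot, and variables do not carry over. Pictures are saved under pics/ and viewed, at most 10 in all, crops included, and the job is handed in when it is done.

```bash
mkdir -p pics; cat > h.py <<'E'
import numpy as np, cv2
from station import ctrl
def grab(n):
    return ctrl.grab_frame(n)
def save(f,name,crop=None,scale=1):
    im=f["frame"][:,:,::-1]
    if crop: u0,v0,u1,v1=crop; im=im[v0:v1,u0:u1]
    if scale!=1: im=cv2.resize(im,None,fx=scale,fy=scale,interpolation=cv2.INTER_CUBIC)
    cv2.imwrite("pics/"+name,im)
def cloud(f):
    h,w=f["z_map"].shape
    uv=np.stack(np.meshgrid(np.arange(w),np.arange(h)),-1).reshape(-1,1,2).astype(float)
    n=cv2.undistortPoints(uv,f["mtx"],f["dist_coeffs"]).reshape(h,w,2)
    z=f["z_map"][...,None]
    P=np.concatenate([n*z,z],-1)
    R=cv2.Rodrigues(np.array(f["rvec"],float))[0]
    W=(P-np.array(f["tvec"]).reshape(3))@R
    W[f["z_map"]==0]=np.nan
    return W
def proj(f,p):
    return cv2.projectPoints(np.array(p,float).reshape(-1,1,3),f["rvec"],f["tvec"],f["mtx"],f["dist_coeffs"])[0].reshape(-1,2)
E
python3 - <<'E'
from h import *
print(ctrl.state())
for n in("top","side"):
    f=grab(n);save(f,n+"0.png");np.save(n+"0.npy",cloud(f));R=cv2.Rodrigues(np.array(f["rvec"],float))[0];print(n,-R.T@np.array(f["tvec"]).reshape(3))
E
```

```text
{'clock': 0.0, 'joints': array([-1.30103264e+00,  2.38805675e-01, -1.42431732e-02,  1.31920694e+00,
        2.06638714e-05,  1.57075142e+00]), 'qvel': array([ 0.00044136, -0.00039139,  0.0005245 , -0.00149701, -0.00072632,
       -0.00035917]), 'joint_torque': array([-1.70915006e-03, -5.38776255e+01,  3.46439016e+01,  1.84985792e-02,
       -1.16065034e-04,  9.87874955e-06]), 'tool_pos': array([ 0.13981064, -0.50561363,  0.23066888]), 'tcp_rot': array([-3.11161296e+00, -4.22335097e-01,  2.75939795e-04]), 'contact_force': array([-0.20234469, -0.16763677, -0.87406633]), 'torque': array([-0.00032291, -0.01919757, -0.04160913]), 'finger_force': 0.0, 'gripper_width': 0.08555498353219675}
top [ 0.35190253 -0.12561298  1.45488132]
side [ 0.3497802  -0.90048925  0.47328666]
```

View pics/top0.png

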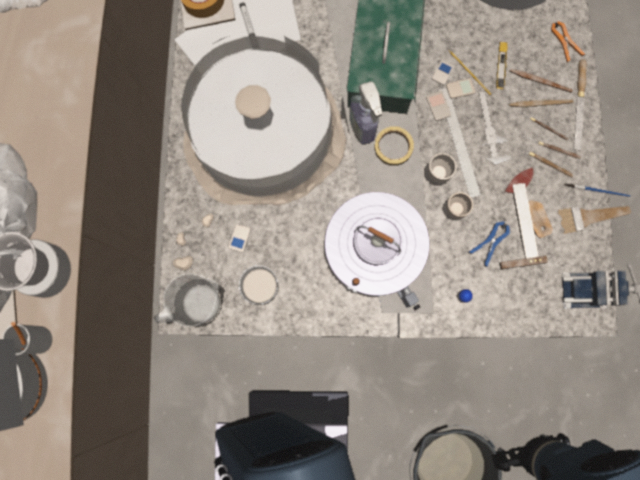

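View pics/side0.png

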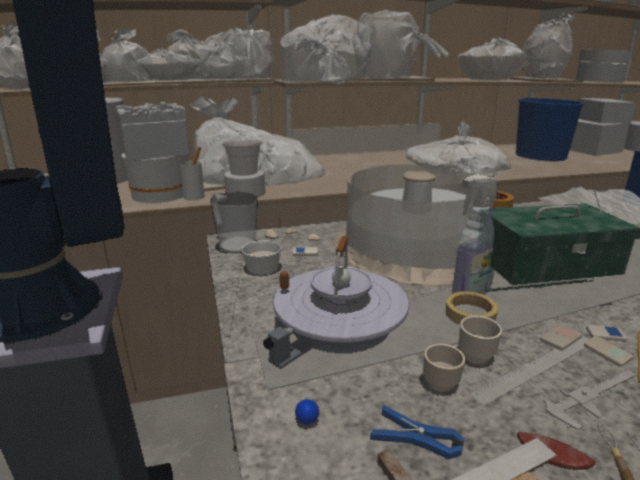

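The top view shows the wheel centre at about (377,243), the grip at (381,235), the wheel knob at (355,282) and the plunger at (408,297). Look-alikes:
- **Ball:** the blue ball at (465,296) is one. The white ball under the grip at about (377,241) is the right one.
- **Knob:** the drum's lid knob at (253,102) is one. The brown knob at (355,282) on the wheel is the right one.

I'll check this in a close crop and measure.

```bash
python3 - <<'E'
from h import *
f=grab("top");g=grab("side");save(f,"top1.png",(315,185,445,315),4.5)
W=cloud(f);S=cloud(g)
# wheel face points
def fit(P):
    x,y=P[:,0],P[:,1];A=np.c_[2*x,2*y,np.ones(len(x))];c=np.linalg.lstsq(A,x*x+y*y,rcond=None)[0];return c[:2],np.sqrt(c[2]+c[0]**2+c[1]**2)
print("centre rough",W[270,395],W[243,430-6])
C=W[215:290,325:432].reshape(-1,3)
m=(C[:,2]>.05)&(C[:,2]<.066);P=C[m].astype(np.float32)
hull=cv2.convexHull(P[:,:2])[:,0];print("wheel",cv2.minEnclosingCircle(P[:,:2]),fit(hull),np.median(P[:,2]))
c=fit(hull)[0]
for nm,Q,f0 in(("top",W,f),("side",S,g)):
    Q=Q.reshape(-1,3);col=f0["frame"].reshape(-1,3).astype(int)
    r=np.hypot(*(Q[:,:2]-c).T)
    k=(r>.085)&(r<.13)&(Q[:,2]>.07)&(Q[:,2]<.12)
    print(nm,"knob",k.sum(),np.nanmean(Q[k],0),np.nanmax(Q[k],0))
    k=(r<.05)&(Q[:,2]>.15)&(Q[:,2]<.2)&(col[:,0]>col[:,2]+40)
    q=Q[k];d=np.linalg.svd(q[:,:2]-q[:,:2].mean(0))[2][0];t=(q[:,:2]-q[:,:2].mean(0))@d
    print(nm,"grip",k.sum(),q.mean(0),"mid",q[:,:2].mean(0)+d*(t.min()+t.max())/2,np.ptp(t),d,np.arctan2(d[1],d[0]))
    k=(r>.128)&(r<.19)&(Q[:,2]>.02)&(Q[:,2]<.08)
    print(nm,"plunger",k.sum(),np.nanmean(Q[k],0))
E
```

```text
centre rough [ 0.51589458 -0.27013197  0.05768515] [ 0.58125527 -0.34053277  0.05605722]Traceback (most recent call last):
  File "<stdin>", line 10, in <module>
cv2.error: OpenCV(4.12.0) /io/opencv/modules/imgproc/src/convhull.cpp:143: error: (-215:Assertion failed) total >= 0 && (depth == CV_32F || depth == CV_32S) in function 'convexHull'
```

View pics/top1.png

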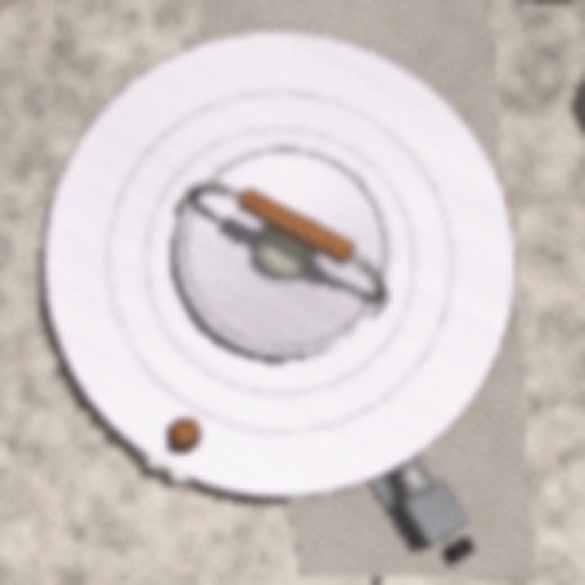

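The crop confirms the choice: the turning knob is at crop (184,435), the grip at (297,225) over the white ball, and the plunger at (425,510). The rim lips are near the knob.

```bash
cat > m.py <<'E'
from h import *
def fit(P):
    x,y=P[:,0],P[:,1];A=np.c_[2*x,2*y,np.ones(len(x))];c=np.linalg.lstsq(A,x*x+y*y,rcond=None)[0];return c[:2],np.sqrt(c[2]+c[0]**2+c[1]**2)
def measure(c=None):
    f=grab("top");g=grab("side");W=cloud(f);S=cloud(g)
    if c is None:
        C=W[185:305,320:435].reshape(-1,3);P=np.ascontiguousarray(C[(C[:,2]>.05)&(C[:,2]<.066)][:,:2].astype(np.float32))
        print(len(P),np.nanmedian(P,0),cv2.minEnclosingCircle(P));c,R=fit(cv2.convexHull(P)[:,0]);print("wheel",c,R)
    for nm,Q,f0 in(("top",W,f),("side",S,g)):
        Q=Q.reshape(-1,3);col=f0["frame"].reshape(-1,3).astype(int)
        r=np.hypot(*(Q[:,:2]-c).T);br=col[:,0]>col[:,2]+30
        k=(r>.085)&(r<.13)&(Q[:,2]>.07)&(Q[:,2]<.12)&br
        if k.sum(): a=Q[k].mean(0)-[*c,0];print(nm,"knob",k.sum(),Q[k].mean(0),Q[k].min(0),Q[k].max(0),"ang",np.arctan2(a[1],a[0]))
        k=(r<.06)&(Q[:,2]>.14)&(Q[:,2]<.3)&br;q=Q[k]
        if k.sum()>3:
            d=np.linalg.svd(q[:,:2]-q[:,:2].mean(0))[2][0];t=(q[:,:2]-q[:,:2].mean(0))@d
            print(nm,"grip",k.sum(),q.mean(0),"mid",q[:,:2].mean(0)+d*(t.min()+t.max())/2,np.ptp(t),"ang",np.arctan2(d[1],d[0]))
        k=(r>.130)&(r<.19)&(Q[:,2]>.03)&(Q[:,2]<.08)
        if k.sum(): a=Q[k].mean(0)-[*c,0];print(nm,"plunger",k.sum(),Q[k].mean(0),"ang",np.arctan2(a[1],a[0]))
    return f,g,W,S
E
python3 - <<'E'
from m import *
np.set_printoptions(precision=4,suppress=True)
measure()
E
```

```text
6642 [ 0.57   -0.2296] ((0.5583893060684204, -0.23901599645614624), 0.15070797502994537)
wheel [ 0.566  -0.2352] 0.13257887618641312
top knob 32 [ 0.4857 -0.1754  0.0984] [ 0.4791 -0.1809  0.0845] [ 0.4928 -0.1693  0.1051] ang 2.5014371675252702
top grip 140 [ 0.5807 -0.2275  0.1706] mid [ 0.5808 -0.2274] 0.05976722150030016 ang -2.057495689420789
top plunger 540 [ 0.6046 -0.2171  0.0583] ang 0.43840178342168
side knob 76 [ 0.4895 -0.1823  0.0927] [ 0.4834 -0.1877  0.0762] [ 0.4968 -0.1736  0.1003] ang 2.53708441932678
side grip 99 [ 0.5837 -0.2343  0.1703] mid [ 0.5859 -0.2302] 0.059126798977274575 ang -2.062408161711652
side plunger 807 [ 0.5467 -0.2881  0.0537] ang -1.9217393502614406
```

```bash
python3 - <<'E'
from m import *
from scipy.optimize import least_squares
np.set_printoptions(precision=4,suppress=True)
f=grab("top");W=cloud(f);R=W.reshape(-1,3)
k=(np.hypot(R[:,0]-.58,R[:,1]+.23)<.16)&(abs(R[:,2]-.058)<.004)
P=np.ascontiguousarray(R[k][:,:2].astype(np.float32));a=np.arctan2(P[:,1]+.23,P[:,0]-.58)
E=[]
for t in np.arange(-3.14,3.14,.1):
    s=P[abs(a-t)<.05]
    if len(s): E.append(s[np.argmax(np.hypot(s[:,0]-.58,s[:,1]+.23))])
E=np.array(E);r=least_squares(lambda p:np.hypot(E[:,0]-p[0],E[:,1]-p[1])-p[2],[.58,-.23,.125],loss="soft_l1",f_scale=.001);print(r.x,np.sort(abs(r.fun))[::10])
c=r.x[:2];f,g,W,S=measure(c)
# plunger points per band
for nm,Q in(("top",W),("side",S)):
    Q=Q.reshape(-1,3);d=Q[:,:2]-c;rr=np.hypot(*d.T);a=np.arctan2(d[:,1],d[:,0])
    k=(rr>.14)&(rr<.188)&(Q[:,2]>.03)&(Q[:,2]<.075)
    print(nm,k.sum(),"ang",np.median(a[k]),np.percentile(a[k],[5,95]),rr[k].max(), "mean",Q[k].mean(0))
E
```

```text
[ 0.5813 -0.2274  0.1238] [0.     0.0002 0.0004 0.0005 0.0008 0.0014 0.0233]
top knob 32 [ 0.4857 -0.1754  0.0989] [ 0.4787 -0.1811  0.0873] [ 0.4922 -0.1693  0.1066] ang 2.643171700659959
top grip 142 [ 0.5808 -0.2274  0.1704] mid [ 0.5811 -0.2269] 0.060935829209051974 ang -2.0657987127819757
top plunger 218 [ 0.4468 -0.3077  0.0592] ang -2.6035642580006697
side knob 81 [ 0.489  -0.1824  0.0924] [ 0.483  -0.1868  0.0758] [ 0.4975 -0.1733  0.1004] ang 2.6873787743544857
side grip 103 [ 0.5835 -0.2348  0.1701] mid [ 0.5859 -0.2303] 0.05967810176682459 ang -2.0610110737351794
side plunger 566 [ 0.4501 -0.3183  0.0516] ang -2.5358923926620105
top 195 ang -2.6036538769999344 [-2.6779 -2.5242] 0.18307914187711974 mean [ 0.4446 -0.3089  0.0594]
side 539 ang -2.5284179276524847 [-2.6189 -2.4817] 0.18241307466406212 mean [ 0.4491 -0.3191  0.0514]
```

Wheel centre is at about (0.581,-0.2275). The knob bears 2.645 rad and the plunger -2.604, so the wheel has about 1.03 rad to turn. I'll move above the knob first.

```bash
cat >> m.py <<'E'
from scipy.spatial.transform import Rotation as Ro
def go(pos,yaw):
    "offset (turn deg, shift m) in present tool axes to TCP pos, tool down, tool y at yaw"
    s=ctrl.state();R=Ro.from_rotvec(s["tcp_rot"]);y=np.array([np.cos(yaw),np.sin(yaw),0]);z=np.array([0,0,-1.])
    T=Ro.from_matrix(np.c_[np.cross(y,z),y,z])
    print("turn",np.round(np.degrees((R.inv()*T).as_rotvec()),2),"shift",np.round(R.inv().apply(np.array(pos)-s["tool_pos"]),4),"w",s["gripper_width"],"t",s["clock"],"F",np.round(s["contact_force"],1),"q",np.round(s["joints"],2))
E
python3 -m creep '[[[0,0,-10,0.042,-0.0225,0,0.085],[0,0,-20,0.084,-0.045,0,0.085],[0,0,-30,0.126,-0.0675,0,0.08],[0,0,-40,0.168,-0.09,0,0.07],[0,0,-50,0.21,-0.1125,0,0.06],[0,0,-60,0.252,-0.135,0,0.05],[0,0,-70,0.294,-0.1575,0,0.05],[0,0,-80,0.336,-0.18,0,0.05],[0,0,-90,0.378,-0.2025,0,0.05],[0,0,-100,0.42,-0.225,0,0.05]]]'
python3 -c "
from m import *
go([.486,-.176,.16],1.074)"
```

```text
clock: 1.7
tool_pos: [0.4858, -0.1759, 0.2314]
tcp_rot: [1.669, 2.661, 0.0]
contact_force: [0.5, -1.2, -0.5]
gripper_width: 0.0501
finger_force: 0.0
turn [ 1.000e-02  2.000e-02 -3.574e+01] shift [-0.0001  0.0001  0.0714] w 0.050129106464942355 t 1.7 F [ 0.5 -1.2 -0.5] q [-0.35  0.22 -0.03  1.31 -0.    0.77]
```

```bash
python3 -m creep '[[[0,0,-9,0,0,0.015,0.05],[0,0,-18,0,0,0.03,0.05],[0,0,-27,0,0,0.045,0.05],[0,0,-36,0,0,0.06,0.05],[0,0,-36,0,0,0.085,0.05],[0,0,-36,0,0,0.105,0.05],[0,0,-36,0,0,0.115,0.05],[0,0,-36,0,0,0.115,0.05],[0,0,-36,0,0,0.115,0.05],[0,0,-36,0,0,0.115,0.05]]]'
python3 - <<'E'
from m import *
go([.486,-.176,.07],1.074)
f=grab("side");save(f,"side1.png",(230,180,430,330),4)
f=grab("top");print(np.array(proj(f,[.486,-.176,.1])))
E
```

```text
clock: 2.95
tool_pos: [0.4852, -0.1773, 0.117]
tcp_rot: [0.774, 3.043, -0.0]
contact_force: [0.2, -0.8, 0.3]
gripper_width: 0.0502
finger_force: 0.0
turn [ 0.02  0.07 -0.08] shift [0.     0.0015 0.047 ] w 0.050205966717845864 t 2.95 F [ 0.2 -0.8  0.3] q [-0.35  0.29 -0.25  1.03  0.    0.15]
[[355.9225163  280.65321483]]
```

View pics/side1.png

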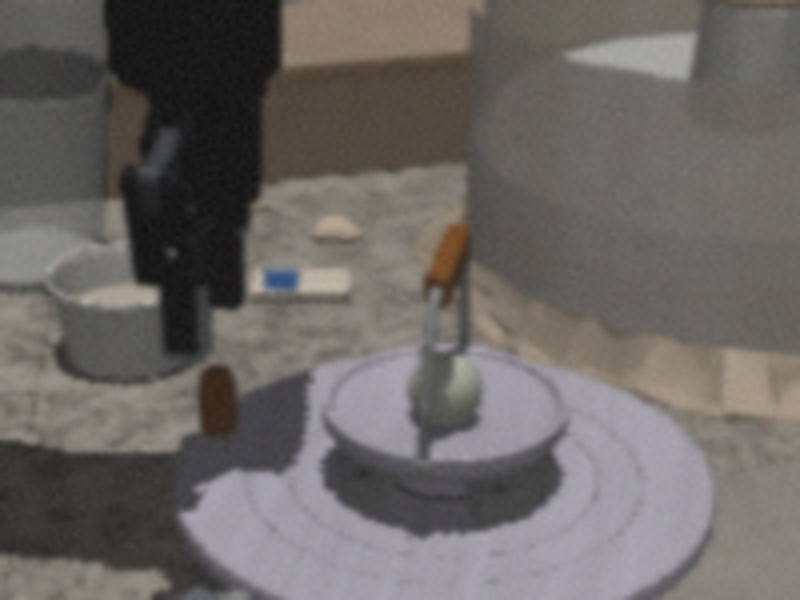

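```bash
python3 - <<'E'
from m import *
f=grab("side")
print((proj(f,[[.486,-.176,.058],[.486,-.176,.1],[.486,-.176,.117],[.581,-.2275,.163]])-[230,180])*4)
y=np.array([np.cos(1.074),np.sin(1.074)])
for s in(-.033,-.025,.025,.033): print((proj(f,[*(np.array([.4852,-.1773])+s*y),.12])-[230,180])*4)
E
```

```text
[[207.42952166 446.34518907]
 [204.31403644 367.24895795]
 [203.03037054 334.29198516]
 [436.02673085 262.66339973]]
[[179.93739436 361.49893071]]
[[185.35188707 353.60004655]]
[[217.10425399 307.29225956]]
[[221.87325987 300.33916246]]
```

The finger projections agree with the picture, while the knob sits about 5 mm further in +x in the side view than in the top view. I'll use the average: knob (0.4885,-0.176), wheel centre (0.584,-0.227).

```bash
python3 - <<'E'
from m import *
go([.4885,-.176,.07],1.074)
E
```

```text
turn [ 0.01  0.04 -0.08] shift [-0.0025  0.0027  0.0467] w 0.050433323893530134 t 3.1 F [0.6 0.4 0.2] q [-0.35  0.29 -0.25  1.03  0.    0.15]
```

```bash
python3 -m creep '[[[0,0,0,-0.002,0.003,0.01,0.05],[0,0,0,-0.0025,0.003,0.02,0.05],[0,0,0,-0.0025,0.003,0.03,0.05],[0,0,0,-0.0025,0.003,0.04,0.05],[0,0,0,-0.0025,0.003,0.046,0.05],[0,0,0,-0.0025,0.003,0.046,0.045],[0,0,0,-0.0025,0.003,0.046,0.035],[0,0,0,-0.0025,0.003,0.046,0.026],[0,0,0,-0.0025,0.003,0.046,0.024],[0,0,0,-0.0025,0.003,0.046,0.024]]]'
python3 - <<'E'
from m import *
measure(np.array([.584,-.227]))
go([.4885,-.176,.07],1.074)
f=grab("side");save(f,"side2.png",(230,180,430,330),4)
c=np.array([.584,-.227]);s=ctrl.state();R=Ro.from_rotvec(s["tcp_rot"]);p0=c+.108*np.array([np.cos(2.645),np.sin(2.645)])
for d in(.103,.206,.309,.412,.515,.618,.721,.824,.927,1.03):
    p=c+.108*np.array([np.cos(2.645+d),np.sin(2.645+d)]);print(round(np.degrees(d),1),np.round(R.inv().apply([*(p-p0),0]),4))
E
```

```text
clock: 4.35
tool_pos: [0.4885, -0.1757, 0.0704]
tcp_rot: [0.774, 3.044, 0.0]
contact_force: [0.2, -0.1, -0.3]
gripper_width: 0.0235
finger_force: 0.0
top plunger 225 [ 0.44723997 -0.30731715  0.0590226 ] ang -2.6105747248673845
side grip 104 [ 0.58360159 -0.23467327  0.17006249] mid [ 0.58579372 -0.23062369] 0.05886994640005457 ang -2.066951959434278
side plunger 579 [ 0.45033672 -0.31810735  0.05172428] ang -2.5433101547578674
turn [ 0.01  0.   -0.08] shift [-0.0002 -0.0002  0.0004] w 0.023569901109394272 t 4.45 F [-0.2  0.3  0. ] q [-0.35  0.34 -0.31  0.92  0.    0.15]
5.9 [-0.0006 -0.0111 -0.    ]
11.8 [-0.0023 -0.0221 -0.    ]
17.7 [-0.0052 -0.0328 -0.    ]
23.6 [-0.0091 -0.0432 -0.    ]
29.5 [-0.0141 -0.0532 -0.    ]
35.4 [-0.0201 -0.0625 -0.    ]
41.3 [-0.027  -0.0713 -0.    ]
47.2 [-0.0348 -0.0792 -0.    ]
53.1 [-0.0433 -0.0863 -0.    ]
59.0 [-0.0525 -0.0925 -0.    ]
```

View pics/side2.png

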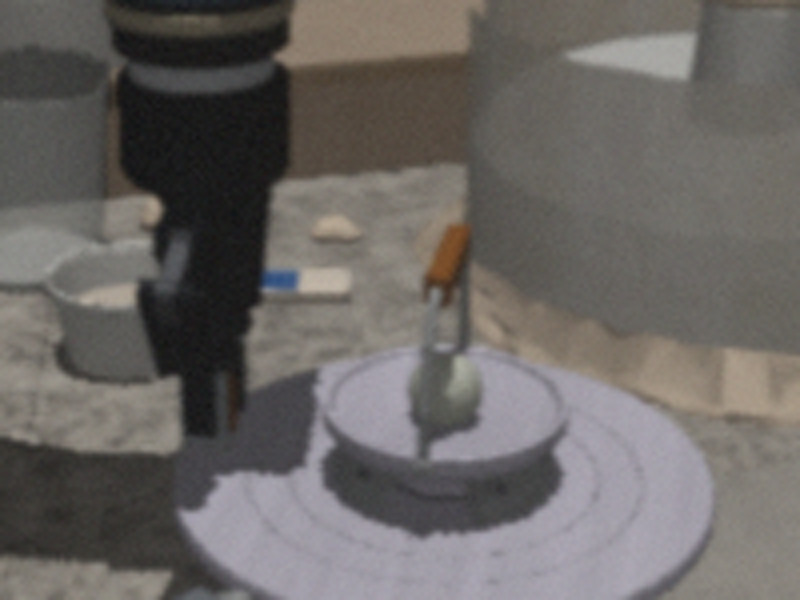

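```bash
python3 -m creep '[[[0,0,-1,0,-0.002,0,0.0235],[0,0,-3,-0.0001,-0.0057,0,0.0235],[0,0,-6,-0.0006,-0.0113,0,0.0235],[0,0,-9,-0.0013,-0.017,0,0.0235],[0,0,-12,-0.0024,-0.0225,0,0.0235],[0,0,-15,-0.0037,-0.028,0,0.0235],[0,0,-18,-0.0053,-0.0334,0,0.0235],[0,0,-21,-0.0072,-0.0387,0,0.0235],[0,0,-23,-0.0086,-0.0422,0,0.0235],[0,0,-24,-0.0093,-0.044,0,0.0235]]]'
python3 - <<'E'
from m import *
measure(np.array([.584,-.227]))
E
```

```text
clock: 5.75
tool_pos: [0.4754, -0.219, 0.0703]
tcp_rot: [-0.123, -3.139, -0.0]
contact_force: [0.4, -1.3, -0.3]
gripper_width: 0.0237
finger_force: 0.0
top plunger 54 [ 0.43382358 -0.31942663  0.05895465] ang -2.5898875614945824
side grip 117 [ 0.58387542 -0.2343032   0.16969725] mid [ 0.58422017 -0.23054441] 0.060645996398560185 ang -1.6622589000965404
side plunger 580 [ 0.45030905 -0.31812374  0.05166082] ang -2.54332276902317
```

Wheel follows (grip has turned 0.405 rad). On another 24°, then finish in small steps.

```bash
python3 -m creep '[[[0,0,-1,0,-0.002,0,0.0235],[0,0,-3,-0.0001,-0.0057,0,0.0235],[0,0,-6,-0.0006,-0.0113,0,0.0235],[0,0,-9,-0.0013,-0.017,0,0.0235],[0,0,-12,-0.0024,-0.0225,0,0.0235],[0,0,-15,-0.0037,-0.028,0,0.0235],[0,0,-18,-0.0053,-0.0334,0,0.0235],[0,0,-21,-0.0072,-0.0387,0,0.0235],[0,0,-23,-0.0086,-0.0422,0,0.0235],[0,0,-24,-0.0093,-0.044,0,0.0235]]]'
python3 - <<'E'
from m import *
f,g,W,S=measure(np.array([.584,-.227]))
save(g,"side3.png",(230,180,430,330),4)
E
```

```text
clock: 7.1
tool_pos: [0.4813, -0.2635, 0.0702]
tcp_rot: [0.532, -3.096, -0.0]
contact_force: [0.3, 0.5, 0.8]
gripper_width: 0.0237
finger_force: 0.0
top grip 138 [ 0.58112016 -0.22719738  0.16958826] mid [ 0.58143876 -0.22818225] 0.0615402274552449 ang -1.2579263415566024
side knob 3 [ 0.47544273 -0.26481299  0.08066537] [ 0.47505982 -0.266013    0.07684223] [ 0.47586981 -0.26286434  0.08438169] ang -2.8064126620089476
side grip 200 [ 0.58410648 -0.23380812  0.16730407] mid [ 0.58287895 -0.23004023] 0.06347808493866428 ang -1.2558533075788914
side plunger 580 [ 0.45032728 -0.31817355  0.05167445] ang -2.543004940918644
```

View pics/side3.png

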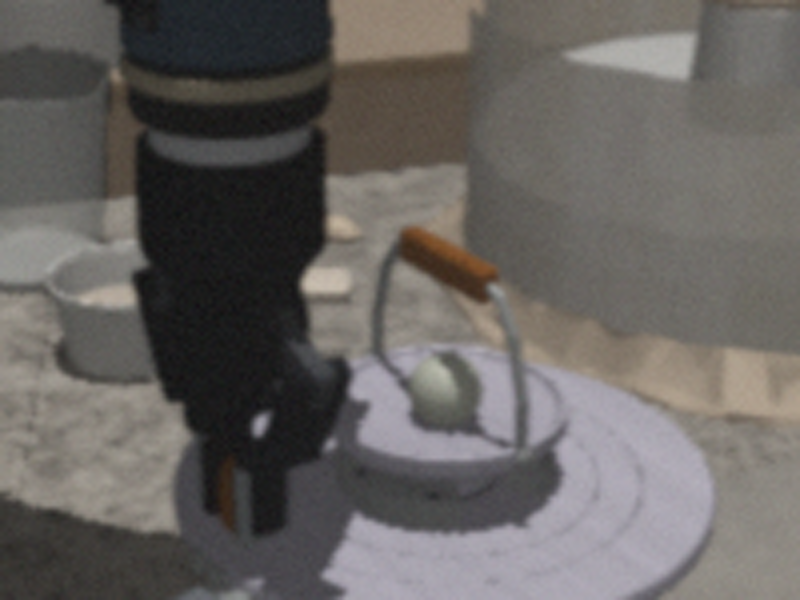

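The ball is centred and the knob sits between the fingers. About 12.8° left; I'll approach the plunger slowly and watch the force.

```bash
python3 -m creep '[[[0,0,-1,0,-0.002,0,0.0235],[0,0,-2,0,-0.0038,0,0.0235],[0,0,-3,-0.0001,-0.0057,0,0.0235],[0,0,-4,-0.0003,-0.0075,0,0.0235],[0,0,-5,-0.0004,-0.0094,0,0.0235],[0,0,-6,-0.0006,-0.0113,0,0.0235],[0,0,-7,-0.0008,-0.0132,0,0.0235],[0,0,-8,-0.001,-0.015,0,0.0235],[0,0,-9,-0.0013,-0.0169,0,0.0235],[0,0,-10,-0.0016,-0.0188,0,0.0235]]]'
python3 - <<'E'
from m import *
f,g,W,S=measure(np.array([.584,-.227]))
E
```

```text
clock: 8.45
tool_pos: [0.4878, -0.2774, 0.0701]
tcp_rot: [0.802, -3.037, -0.011]
contact_force: [-5.2, 18.6, 10.5]
gripper_width: 0.0234
finger_force: 9.7
top grip 139 [ 0.58083998 -0.22653146  0.16994427] mid [ 0.58136025 -0.22762216] 0.06351096689292901 ang 2.0158804792651974
side knob 52 [ 0.48346821 -0.28129632  0.08592481] [ 0.4806677  -0.28530118  0.0714171 ] [ 0.48585826 -0.27665771  0.09896615] ang -2.6463888821075194
side grip 230 [ 0.58391695 -0.23292478  0.16679112] mid [ 0.58283625 -0.23067483] 0.06168056263882145 ang -1.1230155949116063
side plunger 574 [ 0.45009155 -0.31814108  0.05173777] ang -2.5439905628718726
```

```bash
python3 - <<'E'
from m import *
g=grab("side");save(g,"side4.png",(245,210,405,330),5)
S=cloud(g).reshape(-1,3);c=np.array([.584,-.227]);d=S[:,:2]-c;r=np.hypot(*d.T);a=np.arctan2(d[:,1],d[:,0])
k=(r>.12)&(r<.19)&(abs(a+2.58)<.2)&(S[:,2]>.02)
k&=S[:,2]<.075
for r0 in np.arange(.12,.19,.01):
    j=k&(r>=r0)&(r<r0+.01);print(round(r0,2),j.sum(),S[j,2].max() if j.any() else None,a[j].min() if j.any() else None,a[j].max() if j.any() else None)
s=ctrl.state();print(s["contact_force"],s["torque"],s["tool_pos"])
E
```

```text
0.12 138 0.05899784198320155 -2.774082697462685 -2.3812584311626543
0.13 29 0.060000670074024647 -2.605891114406079 -2.5114754538523876
0.14 100 0.06273956139587589 -2.655180529518218 -2.4806875418642202
0.15 154 0.06306539978296292 -2.657872289590861 -2.481209381383744
0.16 286 0.06278919930302254 -2.6498684760799325 -2.489646856834556
0.17 48 0.061586517960727664 -2.6314078412806676 -2.49717712533061
0.18 69 0.06062891687584341 -2.6230818207175086 -2.527588672258472
0.19 0 None None None
[-4.45070139 15.48796261  8.71344234] [3.04375484 0.84748917 0.00662264] [ 0.48773798 -0.277368    0.07010084]
```

View pics/side4.png

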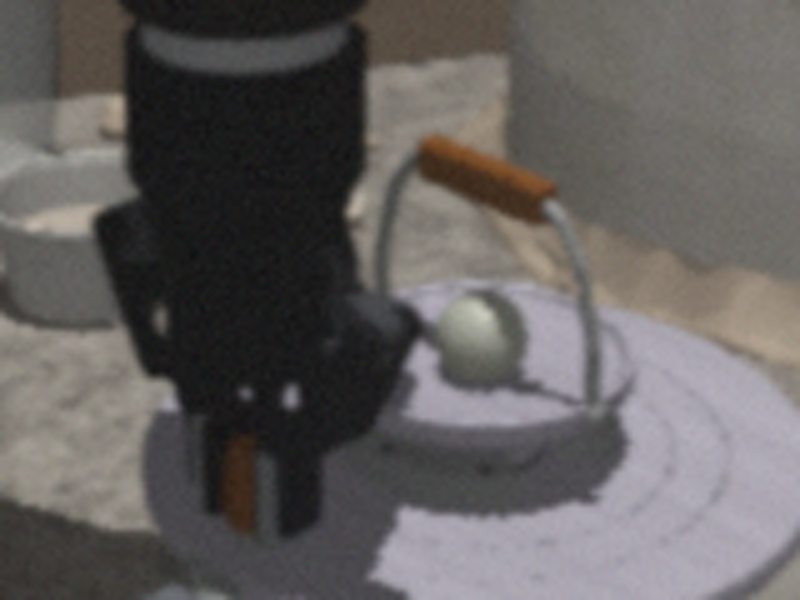

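Contact force is tangential, so the lip is on the plunger with about 0.08 rad left. I'll press on gently, raised 3 mm.

```bash
python3 -m creep '[[[0,0,0,0,0,-0.001,0.0235],[0,0,0,0,0,-0.002,0.0235],[0,0,0,0,0,-0.003,0.0235],[0,0,0,0,0,-0.003,0.0235],[0,0,-0.5,0,-0.001,-0.003,0.0235],[0,0,-1,0,-0.002,-0.003,0.0235],[0,0,-1.5,0,-0.003,-0.003,0.0235],[0,0,-2,0,-0.0038,-0.003,0.0235],[0,0,-2,0,-0.0038,-0.003,0.0235],[0,0,-2,0,-0.0038,-0.003,0.0235]]]'
python3 - <<'E'
from m import *
f,g,W,S=measure(np.array([.584,-.227]))
go([.4912,-.2825,.07],2.104)
E
```

```text
clock: 9.85
tool_pos: [0.4885, -0.2807, 0.0716]
tcp_rot: [0.854, -3.02, -0.011]
contact_force: [-2.7, 7.7, -6.4]
gripper_width: 0.0236
finger_force: 4.6
top grip 135 [ 0.58138754 -0.22713566  0.16985154] mid [ 0.58154727 -0.22744648] 0.0615408978576035 ang 2.0454863144378543
side knob 38 [ 0.48501787 -0.28465354  0.08531228] [ 0.48169865 -0.28777647  0.07175811] [ 0.48675399 -0.2795358   0.09942179] ang -2.6141669502398095
side grip 239 [ 0.5839734  -0.23244968  0.16662009] mid [ 0.58285266 -0.23034465] 0.06114641458269385 ang -1.081556727052858
side plunger 588 [ 0.4494378  -0.31846552  0.0516222 ] ang -2.544602918292458
turn [ 0.37 -0.09  1.  ] shift [-0.0015 -0.0022  0.0016] w 0.023484422305952133 t 9.95 F [-3.6  7.8 -7. ] q [-0.52  0.41 -0.2   0.98  0.   -1.07]
```

```bash
python3 -m creep '[[[0,0,-0.3,0,-0.0005,0.001,0.0235],[0,0,-0.6,0,-0.001,0.001,0.0235],[0,0,-0.9,0,-0.0015,0.001,0.0235],[0,0,-1.2,0,-0.002,0.001,0.0235],[0,0,-1.2,0,-0.0025,0.001,0.0235],[0,0,-1.2,0,-0.003,0.001,0.0235],[0,0,-1.2,0,-0.0035,0.001,0.0235],[0,0,-1.2,0,-0.004,0.001,0.0235],[0,0,-1.2,0,-0.004,0.001,0.0235],[0,0,-1.2,0,-0.004,0.001,0.0235]]]'
python3 - <<'E'
from m import *
f,g,W,S=measure(np.array([.584,-.227]))
go([.4912,-.2825,.07],2.104)
E
```

```text
clock: 11.2
tool_pos: [0.493, -0.2872, 0.0723]
tcp_rot: [-0.883, 3.015, 0.0]
contact_force: [0.6, 1.8, 0.7]
gripper_width: 0.0234
finger_force: 0.7
top grip 134 [ 0.58102595 -0.22677624  0.16987112] mid [ 0.58171345 -0.22791681] 0.06198680702593953 ang 2.1132502349214892
side knob 50 [ 0.48959909 -0.29135873  0.08700176] [ 0.48697434 -0.29509185  0.07223377] [ 0.49191543 -0.2845675   0.09928473] ang -2.543213761384429
side grip 256 [ 0.58402852 -0.23238567  0.1664891 ] mid [ 0.58317107 -0.23100181] 0.06095703023185284 ang -1.0160800755085337
side plunger 578 [ 0.45023254 -0.31819531  0.05176641] ang -2.543223671053586
turn [0.01 0.01 2.11] shift [-0.001   0.005   0.0023] w 0.023140984490537635 t 11.3 F [-1.1  1.3  1.1] q [-0.53  0.41 -0.19  0.97  0.   -1.1 ]
```

Force dropped to about 1 N and the wheel snapped forward; knob and plunger bearings now agree in the side view (-2.543 for both). Opening and rising clear.

```bash
python3 -m creep '[[[0,0,0,0,0.001,0,0.024],[0,0,0,0,0.0025,0,0.03],[0,0,0,0,0.0025,0,0.045],[0,0,0,0,0.0025,0,0.05],[0,0,0,0,0.0025,-0.005,0.05],[0,0,0,0,0.0025,-0.03,0.05],[0,0,0,0,0.0025,-0.065,0.05],[0,0,0,0,0.0025,-0.11,0.06],[0,0,0,0,0.0025,-0.15,0.06],[0,0,0,0,0.0025,-0.16,0.06]]]'
python3 - <<'E'
from m import *
f,g,W,S=measure(np.array([.584,-.227]))
go([.583,-.2275,.232],.538)
save(g,"side5.png",(245,210,405,330),5)
# nose/lips close in top view
save(f,"top2.png",(330,200,430,310),5.4)
E
```

```text
clock: 12.55
tool_pos: [0.4927, -0.2858, 0.2354]
tcp_rot: [-0.882, 3.012, -0.005]
contact_force: [0.5, -1.0, -0.7]
gripper_width: 0.06
finger_force: 0.0
top grip 135 [ 0.58117737 -0.22698396  0.17010534] mid [ 0.58170043 -0.22784033] 0.062048211963925626 ang 2.119106711128839
side knob 58 [ 0.49192213 -0.29258273  0.08563333] [ 0.48674087 -0.29611423  0.07263373] [ 0.49672827 -0.28937498  0.09730099] ang -2.5226905318592374
side grip 218 [ 0.58410264 -0.23200012  0.16735319] mid [ 0.58329072 -0.23066555] 0.0609679693534975 ang -1.0242381953120068
side plunger 574 [ 0.45015535 -0.31820698  0.05182479] ang -2.5434325816363232
turn [-3.000e-02  1.200e-01  9.183e+01] shift [-0.1078 -0.0002  0.0014] w 0.06007868451266195 t 12.65 F [ 1.  -0.4 -0.2] q [-0.53  0.31  0.09  1.35  0.   -1.1 ]
```

View pics/side5.png

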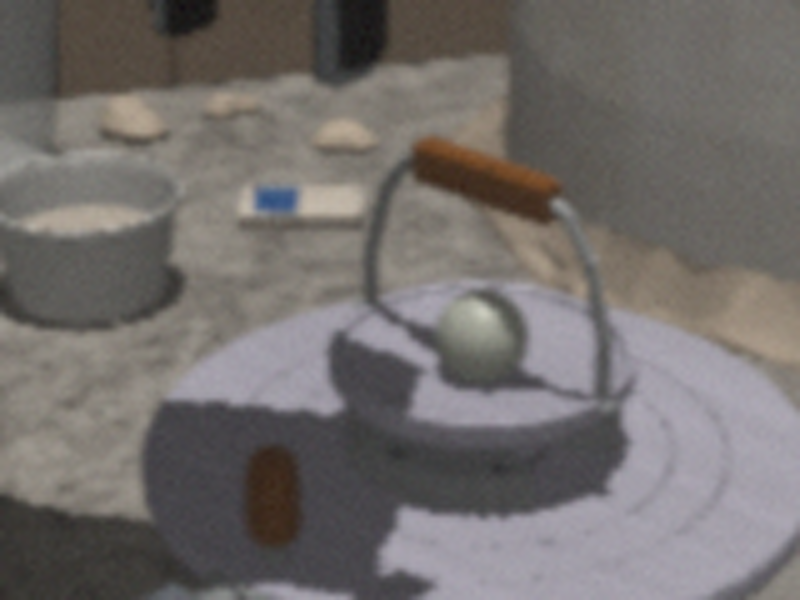

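Picture: knob at crop (272,497) in line with the plunger, ball centred at (482,337), carrier axis matches the stand within 0.01 rad. Next, over the handle.

```bash
python3 -m creep '[[[0,0,9.5,-0.01,0,0,0.05],[0,0,19,-0.022,0,0,0.05],[0,0,28.5,-0.034,0,0,0.05],[0,0,38,-0.046,0,0,0.05],[0,0,47.5,-0.058,0,0,0.05],[0,0,57,-0.07,0,0,0.05],[0,0,66.5,-0.082,0,0,0.05],[0,0,76,-0.094,0,0,0.05],[0,0,85,-0.104,0,0,0.05],[0,0,91.3,-0.108,0,0,0.05]]]'
python3 - <<'E'
from m import *
go([.583,-.2275,.144],.547)
E
```

```text
clock: 13.9
tool_pos: [0.5824, -0.2264, 0.2301]
tcp_rot: [-1.542, -2.733, 0.001]
contact_force: [-0.7, 0.1, -0.3]
gripper_width: 0.0499
finger_force: 0.0
turn [-0.1  -0.14 -0.2 ] shift [-0.0015  0.0001  0.0861] w 0.04986266438962875 t 13.9 F [-0.7  0.1 -0.3] q [-0.37  0.42  0.25  1.4   0.    0.66]
```

```bash
python3 -m creep '[[[0,0,0,-0.001,0,0.01,0.05],[0,0,0,-0.001,0,0.03,0.05],[0,0,0,-0.001,0,0.05,0.05],[0,0,0,-0.001,0,0.065,0.05],[0,0,0,-0.001,0,0.075,0.05],[0,0,0,-0.001,0,0.08,0.05],[0,0,0,-0.001,0,0.084,0.05],[0,0,0,-0.001,0,0.086,0.045],[0,0,0,-0.001,0,0.086,0.035],[0,0,0,-0.001,0,0.086,0.03]]]'
python3 - <<'E'
from m import *
go([.583,-.2275,.144],.547)
f=grab("top");g=grab("side");save(g,"side6.png",(245,190,405,310),5)
E
```

```text
clock: 15.15
tool_pos: [0.5833, -0.2278, 0.1466]
tcp_rot: [1.538, 2.739, 0.0]
contact_force: [-0.7, 0.6, 0.9]
gripper_width: 0.0299
finger_force: 0.0
turn [0.02 0.02 0.02] shift [ 0.0005 -0.0001  0.0026] w 0.02985562071362179 t 15.15 F [-0.7  0.6  0.9] q [-0.37  0.45  0.08  1.2   0.    0.65]
```

View pics/side6.png

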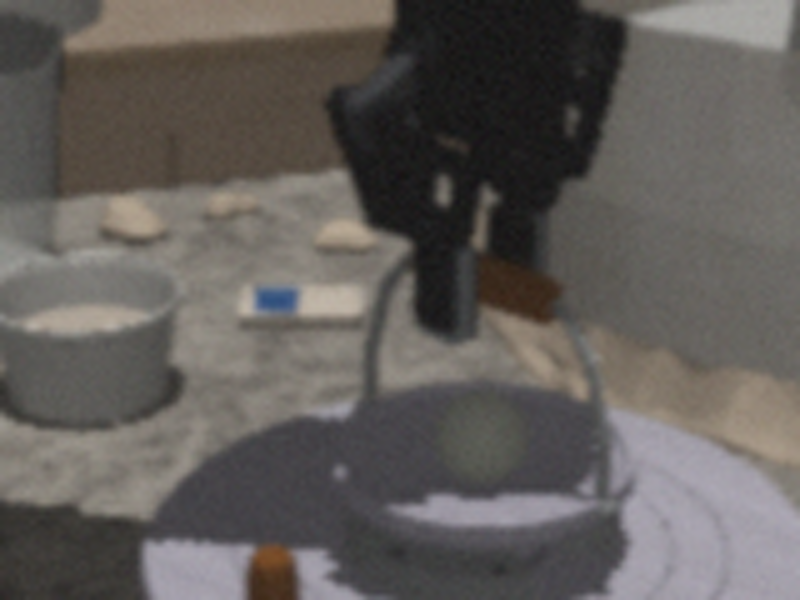

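The fingers straddle the grip (front finger at (445,290), rear at (520,230)) and the ball is clear below at (482,437). Closing.

```bash
python3 -m creep '[[[0,0,0,0,0,0.001,0.028],[0,0,0,0,0,0.002,0.024],[0,0,0,0,0,0.0025,0.02],[0,0,0,0,0,0.0025,0.017],[0,0,0,0,0,0.0025,0.015],[0,0,0,0,0,0.0025,0.013],[0,0,0,0,0,0.0025,0.011],[0,0,0,0,0,0.0025,0.009],[0,0,0,0,0,0.0025,0.006],[0,0,0,0,0,0.0025,0.002]]]'
python3 - <<'E'
from m import *
go([.583,-.2275,.144],.547)
E
```

```text
clock: 16.5
tool_pos: [0.5832, -0.2278, 0.1439]
tcp_rot: [1.538, 2.739, 0.0]
contact_force: [1.2, 0.7, 1.6]
gripper_width: 0.0111
finger_force: 58.7
turn [0.01 0.   0.02] shift [ 0.0004 -0.     -0.0001] w 0.01112753560020133 t 16.5 F [1.2 0.7 1.6] q [-0.37  0.45  0.07  1.2   0.    0.65]
```

```bash
python3 -m creep '[[[0,0,-1,0,0,0,0.002],[0,0,-4,0,0,0,0.002],[0,0,-8,0,0,0,0.002],[0,0,-13,0,0,0,0.002],[0,0,-19,0,0,0,0.002],[0,0,-25,0,0,0,0.002],[0,0,-31,0,0,0,0.002],[0,0,-36,0,0,0,0.002],[0,0,-39,0,0,0,0.002],[0,0,-40,0,0,0,0.002]]]'
python3 - <<'E'
from m import *
f,g,W,S=measure(np.array([.584,-.227]))
go([.583,-.2275,.144],.547+1.571)
print(ctrl.state()["torque"])
E
```

```text
clock: 17.75
tool_pos: [0.5828, -0.2282, 0.1438]
tcp_rot: [-0.508, -3.1, 0.001]
contact_force: [-0.7, -1.4, 1.5]
gripper_width: 0.0106
finger_force: 58.7
top plunger 132 [ 0.44364922 -0.31381311  0.06054081] ang -2.58764946535952
side knob 125 [ 0.49208376 -0.2905627   0.08993253] [ 0.48603755 -0.29558492  0.07132443] [ 0.49971729 -0.27945045  0.1007479 ] ang -2.536574908658729
side grip 78 [ 0.5841186  -0.23477133  0.16432116] mid [ 0.58253539 -0.23424095] 0.05599080127895789 ang -0.3232498456699506
side plunger 583 [ 0.45027746 -0.31812114  0.05154822] ang -2.543445983503349
turn [-3.000e-02 -3.000e-02 -5.002e+01] shift [ 0.0001  0.0006 -0.0002] w 0.010747700650165793 t 17.85 F [-1.8 -2.2  1.2] q [-0.37  0.45  0.07  1.2  -0.   -0.05]
[-0.53828698  0.39704188 -0.06589536]
```

The carrier turns (grip at -0.32) and the wheel stays parked. On another 51°.

```bash
python3 -m creep '[[[0,0,-2,0,0,0,0.002],[0,0,-6,0,0,0,0.002],[0,0,-12,0,0,0,0.002],[0,0,-19,0,0,0,0.002],[0,0,-26,0,0,0,0.002],[0,0,-33,0,0,0,0.002],[0,0,-40,0,0,0,0.002],[0,0,-46,0,0,0,0.002],[0,0,-49.5,0,0,0,0.002],[0,0,-51,0,0,0,0.002]]]'
python3 - <<'E'
from m import *
f,g,W,S=measure(np.array([.584,-.227]))
go([.583,-.2275,.144],.547+1.571)
save(g,"side7.png",(245,190,405,310),5)
E
```

```text
clock: 19.1
tool_pos: [0.5834, -0.2278, 0.1438]
tcp_rot: [-0.878, 3.016, -0.0]
contact_force: [0.6, -1.1, 1.1]
gripper_width: 0.0112
finger_force: 58.6
top plunger 132 [ 0.44341964 -0.31377101  0.06083704] ang -2.588597234448571
side knob 124 [ 0.49211132 -0.29037845  0.08964387] [ 0.48611003 -0.29454831  0.07133254] [ 0.4994029  -0.27885627  0.10114822] ang -2.5377921354747257
side grip 15 [ 0.56675194 -0.24513068  0.16591563] mid [ 0.5675948 -0.2445603] 0.012962606595510778 ang -2.546667289582805
side plunger 580 [ 0.45034402 -0.31813901  0.05160069] ang -2.5431230361586157
turn [-0.    0.02  1.02] shift [ 0.0001  0.0004 -0.0002] w 0.01102608715935663 t 19.2 F [ 0.9 -1.3 -0.2] q [-0.37  0.45  0.07  1.2   0.   -0.94]
```

View pics/side7.png

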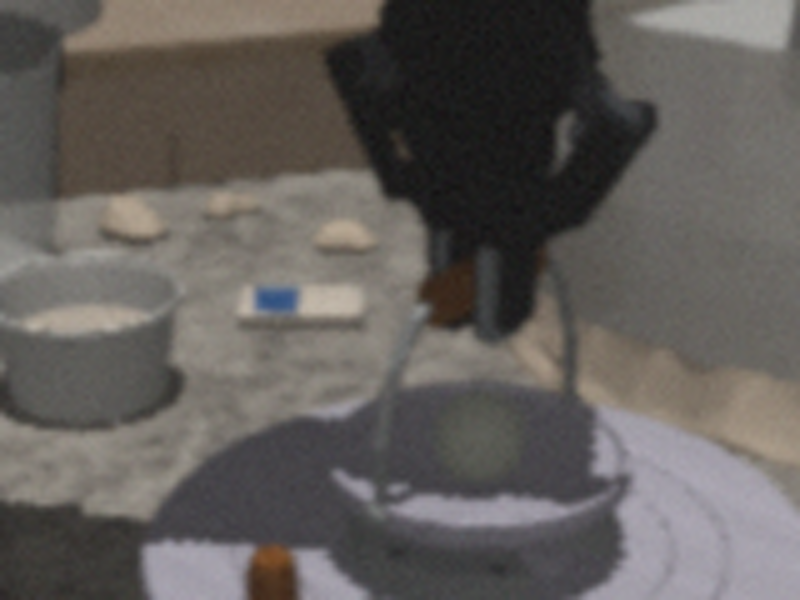

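Turned by a quarter, ball still in the middle at (482,437) and the wheel unmoved. Lifting slowly, first 12 mm with a force check.

```bash
python3 -m creep '[[[0,0,0,0,0,-0.0003,0.002],[0,0,0,0,0,-0.001,0.002],[0,0,0,0,0,-0.002,0.002],[0,0,0,0,0,-0.0035,0.002],[0,0,0,0,0,-0.005,0.002],[0,0,0,0,0,-0.007,0.002],[0,0,0,0,0,-0.009,0.002],[0,0,0,0,0,-0.0105,0.002],[0,0,0,0,0,-0.0115,0.002],[0,0,0,0,0,-0.012,0.002]]]'
python3 - <<'E'
from m import *
go([.583,-.2275,.2138],.547+1.571)
E
```

```text
clock: 20.45
tool_pos: [0.5832, -0.2278, 0.1558]
tcp_rot: [-0.875, 3.017, 0.0]
contact_force: [-0.7, -0.2, -3.9]
gripper_width: 0.011
finger_force: 58.4
turn [0.   0.   1.01] shift [-0.      0.0003 -0.058 ] w 0.0109887081740286 t 20.45 F [-0.7 -0.2 -3.9] q [-0.37  0.44  0.1   1.22  0.   -0.94]
```

The load is 3.9 N, about the carrier plus ball, so the lugs are free. Raising to 70 mm in total.

```bash
python3 -m creep '[[[0,0,0,0,0,-0.001,0.002],[0,0,0,0,0,-0.004,0.002],[0,0,0,0,0,-0.01,0.002],[0,0,0,0,0,-0.018,0.002],[0,0,0,0,0,-0.027,0.002],[0,0,0,0,0,-0.036,0.002],[0,0,0,0,0,-0.045,0.002],[0,0,0,0,0,-0.052,0.002],[0,0,0,0,0,-0.0565,0.002],[0,0,0,0,0,-0.058,0.002]]]'
python3 -m creep '[[[0,0,0,0,0,0,0.002],[0,0,0,0,0,0,0.002],[0,0,0,0,0,0,0.002],[0,0,0,0,0,0,0.002],[0,0,0,0,0,0,0.002],[0,0,0,0,0,0,0.002],[0,0,0,0,0,0,0.002],[0,0,0,0,0,0,0.002],[0,0,0,0,0,0,0.002],[0,0,0,0,0,0,0.002]]]'
python3 - <<'E'
from m import *
c=np.array([.584,-.227]);f,g,W,S=measure(c)
go([.583,-.2275,.2138],.547+1.571)
# dish region: plane fit of rim + ball sphere from side cloud
Q=S.reshape(-1,3);r=np.hypot(*(Q[:,:2]-c).T)
k=(r<.065)&(Q[:,2]>.125)&(Q[:,2]<.2);q=Q[k]
uv=np.argwhere(k.reshape(480,640));
from scipy.optimize import least_squares
b=q[(np.hypot(q[:,0]-.582,q[:,1]+.228)<.019)&(q[:,2]>.162)&(q[:,2]<.187)]
o=least_squares(lambda p:np.linalg.norm(b-p,axis=1)-.017,[.583,-.228,.17],loss="soft_l1",f_scale=.001)
print("ball",len(b),o.x,np.median(abs(o.fun)))
rim=q[(r[k]>.047)&(r[k]<.062)&(q[:,2]<.17)]
A=np.c_[rim[:,:2]-c,np.ones(len(rim))]
p=least_squares(lambda p:A@p-rim[:,2],[0,0,.16],loss="soft_l1",f_scale=.002).x;print("rim plane",len(rim),p,"min z",q[:,2].min())
E
```

```text
clock: 21.7
tool_pos: [0.5832, -0.2278, 0.214]
tcp_rot: [-0.875, 3.017, 0.0]
contact_force: [-0.6, 0.2, -3.0]
gripper_width: 0.0107
finger_force: 58.4
clock: 22.95
tool_pos: [0.5831, -0.2278, 0.2138]
tcp_rot: [0.875, -3.017, -0.0]
contact_force: [0.1, -0.1, -3.5]
gripper_width: 0.0114
finger_force: 58.4
top plunger 108 [ 0.44214096 -0.31567197  0.06080117] ang -2.5829423151209365
side knob 122 [ 0.49207259 -0.2907247   0.08975102] [ 0.48610079 -0.29618789  0.07198011] [ 0.49971017 -0.27828432  0.10044829] ang -2.5354405202953685
side grip 19 [ 0.56483082 -0.24599154  0.23483248] mid [ 0.56532925 -0.2458566 ] 0.012398577739210048 ang -2.8772192982366875
side plunger 582 [ 0.4502858  -0.31804026  0.05150483] ang -2.5438301359392335
turn [0. 0. 1.] shift [-0.      0.0003  0.    ] w 0.011264862792150944 t 23.05 F [ 0.  -0.2 -3.6] q [-0.37  0.42  0.21  1.36  0.   -0.94]
ball 263 [ 0.58489657 -0.22729213  0.1711581 ] 0.0005254515169772177
rim plane 676 [0.00275428 0.03498009 0.16369777] min z 0.12740751903148012
```

The foot is 70 mm above the wheel and the ball is fitted at (0.585,-0.227,0.171), in the middle of the dish at the expected height. The wheel knob has not moved and the arm is still, so I'm handing in.

```bash
python3 -c "
from station import ctrl
print(ctrl.job_done())"
```

```text
the job is handed in; nothing more can be done
None
```

The job is handed in, with no verdict returned: the wheel is parked, the carrier is freed and held still about 70 mm above the wheel, and the ball is within about 2 mm of the dish's middle. I judged dish level from the tool's vertical pose, since the camera fit of the rim was too rough to confirm it.

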